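# Lock the front clamp of a mixer's tube carrier

### The job

Fit the loose red clamp to the front of the mixer so that the tube carrier is held there as it already is at the back: lift the clamp out of its stand, pass its crossbar down through the slot in the carrier's front foot, press it down against its spring, give it a quarter turn and let it up into its seat across the slot. The platform stopped somewhere in its small orbit, so feel for the slot and its ends with a light touch (never force the clamp against the mixer with more than about 35 N), then let go and leave the other things as they stand.

Things in the scene. Friction and masses are not known exactly. Their poses are not given: they have to be found in the camera images.
- clamp_grip (a point): Centre of the loose clamp's red wing: 38 mm long (x), 12 thick (y), 20 high (z). The clamp weighs about 120 g and hangs upright in the stand; z points up its stem to the wing. Below the wing a 9 mm round shank leads to the crossbar. Keep fingertips no more than 24 mm below this point, clear of the sprung disc's sleeve.
- clamp_bar (a point): Centre of the underside of the clamp's steel crossbar, the foot of the clamp, 56 mm below clamp_grip. The bar is 26 mm long along x (the same way as the wing), 9 wide (y), 7 high, rigid with the wing.
- clamp_disc (a point): Centre of the pressing face (underside) of the sprung rubber-faced disc on the shank, 34 mm across. At rest it is 11 mm above clamp_bar; it can be pushed up 11 mm towards the wing, taking 3.3 N at first and 1.1 N for each mm more, then it is at its stop.
- stand: Grey stand fixed to the bench, 72 x 118 x 30 mm, origin at the centre of its underside. Two pockets 30 x 12.5 mm, 17 mm deep, long along its x, at y = +28 mm (the clamp hangs in this one by its disc) and y = -28 mm (empty). Lift the clamp straight up.
- mixer: White orbital mixer fixed to the bench, 246 x 240 mm, origin at the centre of its underside, controls at its front (-x). On top a platform 268 x 260 mm with a grey tube carrier. The platform stands still and does not yield, but is anywhere up to 8 mm in x and 7 mm in y either way from mid orbit; this offset is not measured. A like clamp is locked at the back.
- rack_top (a point): Centre of the top of the blue tube rack on the carrier with the platform at mid orbit, 162 mm above the bench; mixer axes. The rack is 107 (x) x 248 mm (y), its front 53 mm before this point; the carrier's rim stands 59 mm before it and 12 mm over the foot. Tubes in the rows behind the middle reach 204 mm above the bench.
- slot_mid (a point): Where the centre of the front slot would be with the platform at mid orbit, on the upper face of the carrier's flat front foot, 98 mm above the bench. The true slot is up to 8 mm off in x, 7 in y, at the same height. Slot 11 mm wide (x, towards the rack) and 44 long (y), square edges. The foot reaches 29 mm before it, 40 behind, 34 to each side.
- seat_mid (a point): 8 mm under slot_mid: top of the seat, a groove 11.5 mm wide, 2 deep, under the plate, across the slot (along x) at mid length. Beside the groove the plate is 10 mm thick, so the bar turns (either sense) with clamp_grip under 39 mm above slot_mid, 11 N at 38. Seated: bar across the slot, clamp_grip 41 mm above slot_mid, spring 8 N. Turned off mid length, it stops 2 mm too low.
- saline: Small white bottle with blue cap, 46 x 46 x 90 mm, loose; origin at its underside. Leave alone.
- dish: Round red agar dish with lid, 93 mm across, 16 mm high, loose; origin at its underside. Leave alone.
- timer: White bench timer, 59 x 66 x 22 mm, loose; origin at its underside. Leave alone.
Things that resemble listed ones, but are neither listed nor needed, are in the scene too. What is shaped like the part that bears clamp_grip but pink is not meant.

How it is judged:
On the way, in this order (a step that is already met when the one before it is completed fails the run):
1. the clamp is lifted out of its stand (z of clamp_grip in the frame of stand above 0.095 m), for 0.1 s.
2. the crossbar is in the slot, along it (z of clamp_grip in the frame of slot_mid below 0.05 m and horizontal distance between clamp_grip and slot_mid below 0.02 m and angle between the x axis of clamp_grip and the y axis of slot_mid, either way round below 0.3 rad), for 0.1 s.
At the end, for the whole second after the job is handed in: The clamp is released and at rest, upright (within 0.10 rad), its crossbar across the slot (within 0.25 rad of square) and up in the groove under the plate: clamp_grip 41 mm above slot_mid's height (39.8 to 42.5 mm) and within 13.5 mm of slot_mid horizontally (z of clamp_grip in the frame of slot_mid between 0.0398 and 0.0425 m and horizontal distance between clamp_grip and slot_mid below 0.0135 m and angle between the x axis of clamp_grip and the x axis of slot_mid, either way round below 0.25 rad and angle between clamp_grip's own z axis and vertical below 0.1 rad and linear speed of clamp below 0.01 m/s); the robot touches nothing.
It fails at once if the clamp is forced against the mixer with more than 35 N (contact force between clamp and mixer above 35 N).
It fails at once if the white bottle is pushed by more than 15 mm (distance of saline from where it was at the start of the episode above 0.015 m).
It fails at once if the agar dish is pushed by more than 15 mm (distance of dish from where it was at the start of the episode above 0.015 m).
It fails at once if the timer is pushed by more than 15 mm (distance of timer from where it was at the start of the episode above 0.015 m).
It also fails if it takes over 72 s, if anything falls off the work surface, if the arm or the gripper's body presses on something with over 40 N, if the wrist force passes 120 N, or if a joint passes its speed limit or range.

### The arm

A 6-joint arm with a two-finger parallel gripper is mounted at the origin on a cart in front of the work surface, level with it; the furniture and walls round the work are solid. World frame = base frame: x ahead of the robot, y to its left, z up, the work surface at z = 0. Lengths are in m, angles in rad, forces in N, time in s.
With the tool pointing down it reaches from about 0.25 to 0.775 m from the base axis. Payload 4 kg.
Tool frame: the origin (TCP) lies at the centre of the arm's flange, where the gripper is bolted on; the fingertips stand ahead of it and the grasp point (between the pads) lies 180 mm ahead of it (robot.tcp_to_tips is the z of the fingertips in the tool frame, in m); z points along the fingers, y is the direction in which the jaws open and shut (so a half turn about z gives the same grasp; the last joint's range is limited). The gripper opens to 94 mm and grips with 3 to 60 N. Pads are 16 mm wide; open, the fingers measure 119 mm over their backs; the gripper's body (75 mm by 177 mm) begins 78 mm behind the grasp point.
Start: joints at [1.202, 0.087, 1.371, -0, 1.684, -0.103], TCP at [0.144, 0.531, 0.405] pointing down, gripper open.
Joint ranges: [-3.1, 3.1], [-0.76, 2.03], [0.27, 2.55], [-1.08, 4.22], [0.17, 2.65], [-2.57, 2.57]. Speed limits (rad/s): [2.79, 2.79, 3.14, 3.14, 3.14, 3.14].

### API

Orientations are given as [roll, pitch, yaw] about the fixed x, y, z axes, in that order (R = Rz(yaw) Ry(pitch) Rx(roll)).
In Python, from bench import robot gives the robot as it stands.
- The arm moves only by the tool move_arm, never from a script. Its argument "increments" is a list that holds one entry, the list of rows, each a list of 7 numbers: the opening, from 0 (shut) to 1 (fully open), then the shift along the tool's x, y, z as a fraction of full scale, then the turn, a rotation vector about the tool's x, y, z as a fraction of full scale. In form: [[[jaw, dx, dy, dz, rx, ry, rz], ...]]. A call has 1 to 8 rows; each row is the pose to reach, as a shift and turn from the pose commanded when the call began, along the tool's axes at that moment; what a row does not reach only later rows make up. Full scale, the value 1, is 0.1 m for a shift and pi/2 rad for a turn. A row lasts 1/12 s, in which the tool goes at most 41.7 mm and 7.16 degrees, less where a joint would pass 70% of its speed; a pose out of reach is approached as far as the arm can. A call with a number of a shift or a turn outside -1 to 1 is refused whole. A call with a gripper value outside its range is refused whole. The fingers move at their own pace and stop on an object; the grip force is fixed at half the most. Time passes only in rows, so rows that repeat a pose let the fingers close. It gives the time, the measured TCP pose, the force and the opening at its end, in the units of the state.
- robot.get_obs(): the state, without advancing time (a new reading comes with each control period).
- robot.snapshot(name): name is "scene" or "top"; returns (picture, depth): 420x560x3 uint8, red, green, blue; 420x560 float32, m along the optical axis (not along the pixel's ray), 0 where there is no reading.
- robot.camera_params(name): a dict with "mtx" (3x3 intrinsics, pixels), "R" (3x3) and "t" (3): a world point X has camera coordinates R X + t. Camera axes: x right, y down, z forward; pixel columns grow to the right and rows downward; lengths in m; the calibration is good to about 2 mm. A picture is of the moment at which its call begins. camera_params takes no time and is no camera call.
- robot.close_job(): hands the job in, once; it reports no verdict.
The state is a dict: "time": time; "joint_positions": joint angles; "qvel": joint speeds; "joint_torque": joint torques, N m; "tool_pos": TCP position; "ee_rot": TCP orientation; "wrist_force": force on the tool from outside, world axes, zero at the start; "wrist_torque": the same for the moment, N m; "width": finger opening in m.
Only numpy, scipy, OpenCV 4.12 (cv2) and the standard library are available. Lean on these libraries where they do the work, as an engineer would, in place of code of your own. Each camera call takes 0.05 s, during which the arm holds its last target.

## Working session

There is one attempt and no reset: what is moved stays moved. The work goes in short steps, Python scripts to look and compute and a tool call to move; the robot and the scene stay as the last step left them, time stands still between calls to the robot, and variables do not carry over. Pictures are saved under pics/ and viewed, and the job is handed in when it is done.

Besides the shell and the picture viewer there is one more tool, called after "Emit:" by a JSON object that holds its "method" and its "body", one argument or row to a line. move_arm: Moves the arm, as the interface text tells. Its arguments: {"type":"object","properties":{"increments":{"type":"array","items":{"type":"array","items":{"type":"array","items":{"type":"number","minimum":-1,"maximum":1}}}}},"required":["increments"]}

```bash
ls; mkdir -p pics; python3 - <<'E'
from bench import robot
import cv2,numpy as np
o=robot.get_obs()
for k,v in o.items(): print(k,np.round(v,4))
print(robot.tcp_to_tips)
for n in("scene","top"):
    p,d=robot.snapshot(n); cv2.imwrite(f"pics/{n}0.png",p[:,:,::-1]); np.save(f"{n}0.npy",d); np.save(f"{n}0p.npy",p)
    c=robot.camera_params(n); print(n,c)
E
```

```text
pics
time 0.0
joint_positions [ 1.2019  0.088   1.3723 -0.      1.6836 -0.1031]
qvel [ 0.0012 -0.0015 -0.0017  0.0013  0.0001  0.0011]
joint_torque [ 1.00000e-04 -3.40185e+01 -3.02428e+01  7.17000e-02  3.32000e-02
 -2.00000e-04]
tool_pos [0.1445 0.5306 0.4035]
ee_rot [-3.1394e+00 -2.0000e-04  2.8758e+00]
wrist_force [ 0.7644 -0.439  -0.3891]
wrist_torque [ 0.008  -0.053  -0.0047]
width 0.0941
0.1992
scene {'mtx': array([[384.18142944,   0.        , 278.9938468 ],
       [  0.        , 384.18142944, 213.22906528],
       [  0.        ,   0.        ,   1.        ]]), 'R': array([[-0.83361014, -0.55228792, -0.0084964 ],
       [-0.35839921,  0.55253563, -0.75249876],
       [ 0.42029054, -0.62424549, -0.65853886]]), 't': array([0.48055668, 0.24588546, 1.05469072])}
top {'mtx': array([[436.03501722,   0.        , 281.35398715],
       [  0.        , 436.03501722, 212.1552615 ],
       [  0.        ,   0.        ,   1.        ]]), 'R': array([[-0.00684467, -0.99975642,  0.02098206],
       [-0.99061943,  0.0039154 , -0.13659358],
       [ 0.13647815, -0.02172017, -0.99040494]]), 't': array([0.0714611 , 0.54293212, 1.3297597 ])}
```

View pics/scene0.png

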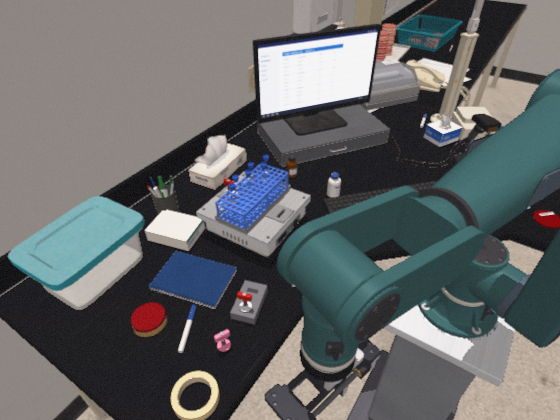

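View pics/top0.png

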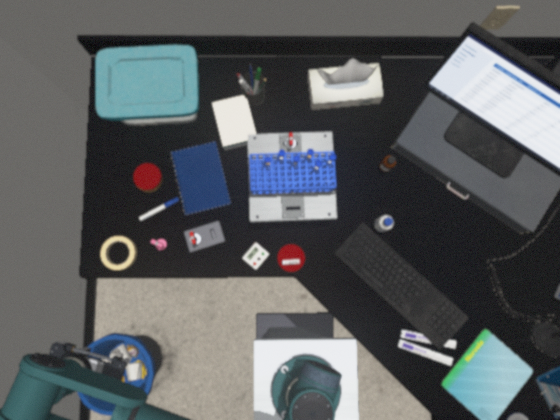

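```bash
python3 - <<'E'
import cv2,numpy as np
a=cv2.imread("pics/top0.png"); 
c1=cv2.resize(a[215:275,140:240],None,fx=5,fy=5,interpolation=cv2.INTER_CUBIC)
c2=cv2.resize(a[120:230,235:345],None,fx=5,fy=5,interpolation=cv2.INTER_CUBIC)
b=cv2.imread("pics/scene0.png")
c3=cv2.resize(b[275:355,200:280],None,fx=5,fy=5,interpolation=cv2.INTER_CUBIC)
c4=cv2.resize(b[150:260,190:320],None,fx=5,fy=5,interpolation=cv2.INTER_CUBIC)
for i,c in enumerate((c1,c2,c3,c4)): print(c.shape); cv2.imwrite(f"pics/c{i}.png",c)
E
```

```text
(300, 500, 3)
(550, 550, 3)
(400, 400, 3)
(550, 650, 3)
```

View pics/c0.png

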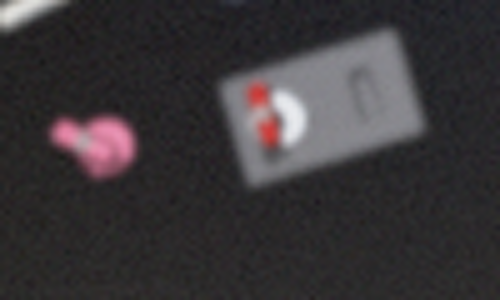

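View pics/c1.png

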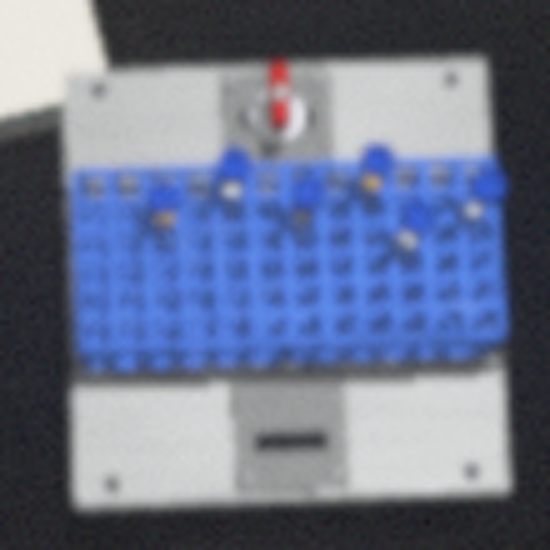

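View pics/c2.png

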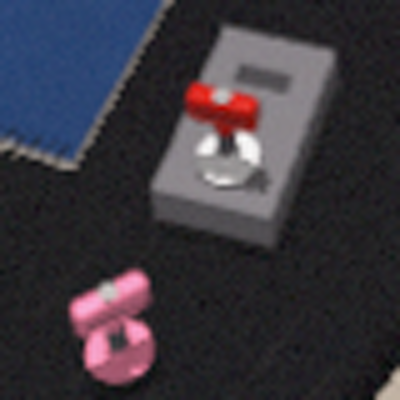

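View pics/c3.png

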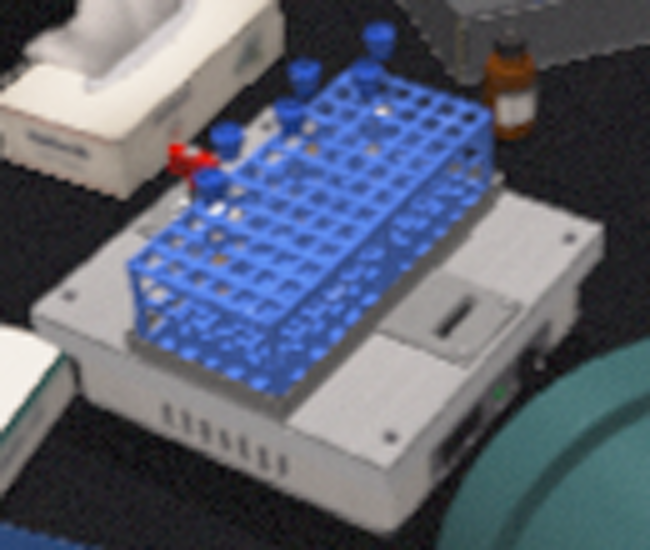

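```bash
cat > h.py <<'E'
import numpy as np,cv2
from bench import robot
def w(n,uv,z):
    c=robot.camera_params(n);K,R,t=c["mtx"],c["R"],c["t"]
    d=R.T@np.linalg.inv(K)@np.array([uv[0],uv[1],1.]); C=-R.T@t
    return C+d*(z-C[2])/d[2]
def rect(n,p,z,xr,yr,res=0.0005):
    """orthorectify at height z; rows: x decreasing downwards, cols: y decreasing to right"""
    c=robot.camera_params(n);K,R,t=c["mtx"],c["R"],c["t"]
    xs=np.arange(xr[1],xr[0],-res); ys=np.arange(yr[1],yr[0],-res)
    X,Y=np.meshgrid(xs,ys,indexing='ij'); P=np.stack([X,Y,0*X+z],-1)@R.T+t
    q=P@K.T; m=(q[...,:2]/q[...,2:]).astype(np.float32)
    return cv2.remap(p,m[...,0],m[...,1],cv2.INTER_CUBIC),xs,ys
E
python3 - <<'E'
from h import *
print("stand approx",w("top",(204,236),.03),"slot",w("top",(293,208),.098),w("scene",(281,213),.098))
print("dishes", w("top",(148,177),.016),w("top",(291,258),.016),"timer",w("top",(255,256),.02),"bottle",w("top",(385,222),.09))
for n in("top","scene"):
    p=np.load(f"{n}0p.npy")
    s=w("top",(293,208),.098)
    r,xs,ys=rect(n,p,.098,(s[0]-.06,s[0]+.06),(s[1]-.06,s[1]+.06))
    cv2.imwrite(f"pics/slot_{n}.png",cv2.resize(r,None,fx=2,fy=2)[:,:,::-1])
    g=r.mean(2); h,wd=g.shape
    sub=g[h//2-35:h//2+35,wd//2-60:wd//2+60]
    wt=np.clip(90-sub,0,None); m=cv2.connectedComponentsWithStats((wt>0).astype(np.uint8))
    print(n,sub.min(),np.median(sub),m[2],m[3])
    k=1+np.argmax(m[2][1:,4]); mask=m[1]==k; ii,jj=np.nonzero(mask)
    print("slot",xs[h//2-35]-.0005*ii.mean(), ys[wd//2-60]-.0005*jj.mean(), cv2.minAreaRect(np.stack([jj,ii],1).astype(np.float32)))
    s2=w("top",(204,236),.03)
    r,xs,ys=rect(n,p,.03,(s2[0]-.08,s2[0]+.08),(s2[1]-.09,s2[1]+.09))
    cv2.imwrite(f"pics/st_{n}.png",cv2.resize(r,None,fx=2,fy=2)[:,:,::-1]); print(xs[0],ys[0])
E
cd pics; python3 -c "
import cv2,numpy as np
a=[cv2.imread(f'{x}.png') for x in('slot_top','slot_scene')];cv2.imwrite('slots.png',np.hstack([cv2.resize(i,(390,390)) for i in a]))
a=[cv2.imread(f'{x}.png') for x in('st_top','st_scene')];print(a[0].shape);cv2.imwrite('sts.png',np.hstack([cv2.resize(i,(400,356)) for i in a]))
"
```

```text
stand approx [0.47022305 0.30977129 0.03      ] slot [0.54726795 0.03488126 0.098     ] [0.54223757 0.03888464 0.098     ]
dishes [0.66122736 0.49355024 0.016     ] [0.40085056 0.03880445 0.016     ] timer [0.40763395 0.15146471 0.02      ] bottle [ 0.50473827 -0.24268914  0.09      ]
top 61.333333333333336 151.0 [[   0    0  120   70 7400]
 [  20   26   78   16 1000]] [[59.64932432 34.60283784]
 [58.395      33.739     ]]
slot 0.5478984538750654 0.03568375924634336 ((58.482967376708984, 33.750389099121094), (14.200879096984863, 77.09373474121094), 88.69805145263672)
0.5502230534240435 0.39977128704432086
scene 40.333333333333336 154.66666666666666 [[   0    0  120   70 7449]
 [  12   37   71   17  951]] [[61.26070614 33.23211169]
 [45.70872766 44.43112513]]
slot 0.5425523913093451 0.04202689541879341 ((46.90717697143555, 44.00431823730469), (15.564568519592285, 70.29609680175781), 87.33700561523438)
0.5502230534240435 0.39977128704432086
(640, 722, 3)
```

View pics/slots.png

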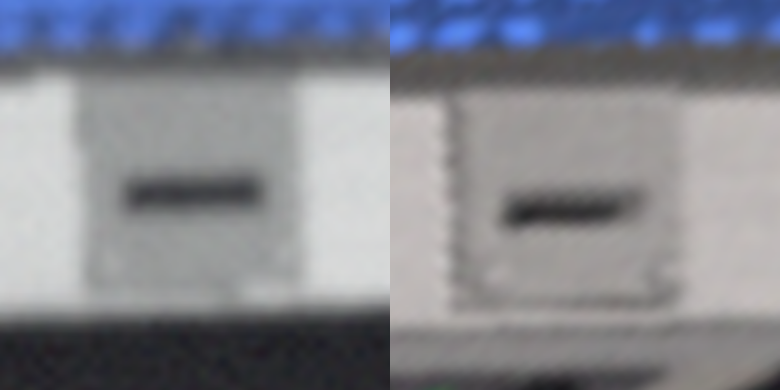

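View pics/sts.png

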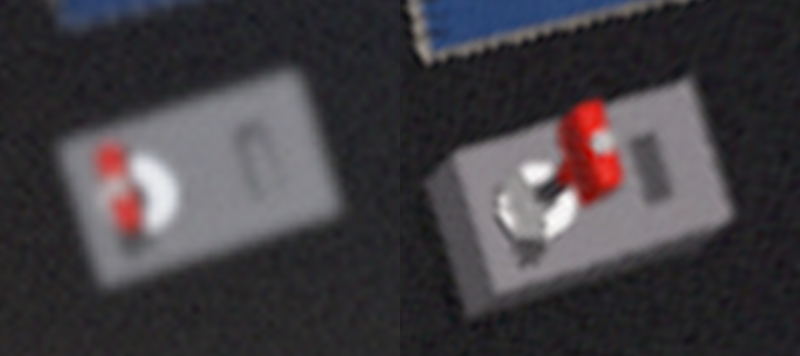

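```bash
python3 - <<'E'
from h import *
for n in("top","scene"):
    p=np.load(f"{n}0p.npy"); c=robot.camera_params(n); print(n,"C",-c["R"].T@c["t"])
    # platform front edge
    r,xs,ys=rect(n,p,.088,(.45,.55),(-.07,.14)); g=r.mean(2)
    cv2.imwrite(f"pics/fe_{n}.png",cv2.resize(r,None,fx=1.8,fy=1.8)[:,:,::-1])
    # foot/platform/rack rear
    hsv=cv2.cvtColor(p,cv2.COLOR_RGB2HSV)
    red=((hsv[...,0]<8)|(hsv[...,0]>172))&(hsv[...,1]>170)&(hsv[...,2]>80)
    m=cv2.connectedComponentsWithStats(red.astype(np.uint8))
    for k in range(1,m[0]):
        if m[2][k,4]>8: print(m[2][k],m[3][k])
    rk,xs,ys=rect(n,p,.162,(.55,.75),(-.12,.2)); h=cv2.cvtColor(rk,cv2.COLOR_RGB2HSV)
    b=((h[...,0]>105)&(h[...,0]<120)&(h[...,1]>130)).astype(np.uint8)
    b=cv2.morphologyEx(b,cv2.MORPH_CLOSE,np.ones((15,15),np.uint8))
    cv2.imwrite(f"pics/rk_{n}.png",np.hstack([rk[:,:,::-1]]))
    # stand
    r,xs,ys=rect(n,p,.03,(.39,.55),(.22,.40)); h=cv2.cvtColor(r,cv2.COLOR_RGB2HSV)
    q=((r.mean(2)>85)&(h[...,1]<60)).astype(np.uint8) if n=="top" else ((r.mean(2)>95)&(h[...,1]<60)).astype(np.uint8)
    q=cv2.morphologyEx(q,cv2.MORPH_OPEN,np.ones((9,9),np.uint8))
    mm=cv2.connectedComponentsWithStats(q); k=1+np.argmax(mm[2][1:,4]); ii,jj=np.nonzero(mm[1]==k)
    R=cv2.minAreaRect(np.stack([jj,ii],1).astype(np.float32)); print("stand",.55-.0005*R[0][1],.40-.0005*R[0][0],np.array(R[1])*.5,R[2])
E
cd pics; python3 -c "
import cv2,numpy as np
a=[cv2.imread(f'{x}.png') for x in('fe_top','fe_scene')];print(a[0].shape)
b=[cv2.imread(f'{x}.png') for x in('rk_top','rk_scene')];print(b[0].shape)
cv2.imwrite('fe.png',np.vstack([cv2.resize(x,(740,290)) for x in a]));cv2.imwrite('rk.png',np.hstack([cv2.resize(i,(400,250)) for i in b]))"
```

```text
top C [0.35684509 0.09820051 1.38966222]
[133 163  28  27 594] [146.55555556 176.07070707]
[278 244  27  28 429] [291.02097902 256.16083916]
stand 0.4701788482666016 0.30976701354980474 [ 69.81228638 115.5842514 ] 72.47443389892578
scene C [0.04544554 0.7879311  0.88366633]
[223 179  10   6  33] [226.84848485 181.75757576]
[533 210  27  18 299] [547.16053512 219.28762542]
[237 291  14  11  81] [243.66666667 296.37037037]
[131 302  34  30 782] [147.49104859 316.58951407]
stand 0.46595137786865237 0.3131673202514649 [ 67.71672058 113.71505737] 72.73419189453125
(362, 758, 3)
(400, 640, 3)
```

View pics/fe.png

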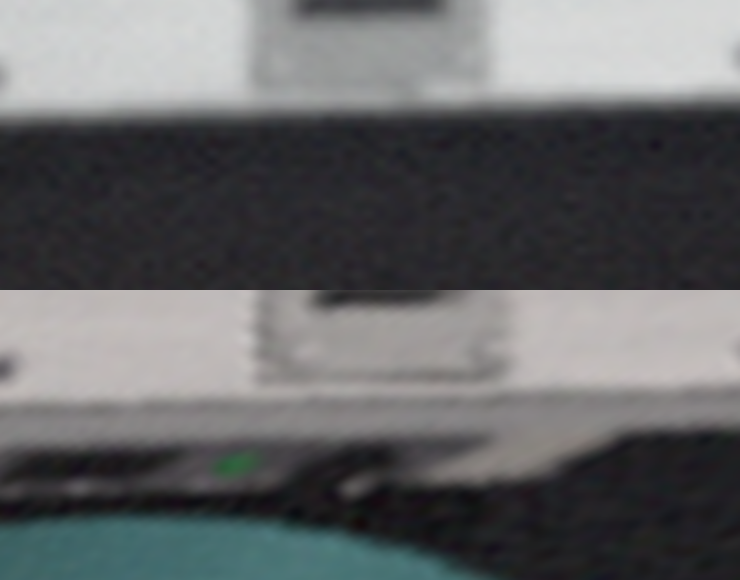

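View pics/rk.png

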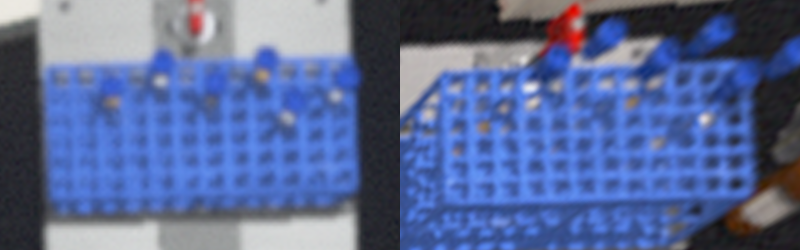

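```bash
python3 - <<'E'
from h import *
p=np.load("top0p.npy"); hsv=cv2.cvtColor(p,cv2.COLOR_RGB2HSV)
s=p[228:246,186:210].astype(int); q=s[...,0]-s[...,1:].max(2); i,j=np.nonzero(q>40); print(i.mean()+228,j.mean()+186)
print(w("top",(j.mean()+186,i.mean()+228),.078), w("scene",(243.67,296.4),.075),w("scene",(245,298),.075))
q=robot.get_obs(); print(q["ee_rot"])
E
```

```text
237.40425531914894 192.36170212765958
[0.46217665 0.33702582 0.078     ] [0.4586624  0.34071946 0.075     ] [0.45277781 0.34281868 0.075     ]
[-3.13962603e+00 -1.69288868e-04  2.87583712e+00]
```

Emit:
{"method": "move_arm", "body": {
  "increments": [
    [[1, -0.44, -0.13, 0, 0, 0, 0], [1, -0.89, -0.26, 0, 0, 0, 0], [1, -0.89, -0.26, 0, 0, 0, 0]]
  ]
}}

```text
time: 0.35
tool_pos: [0.2266, 0.4802, 0.404]
ee_rot: [-3.139, 0.003, 2.872]
wrist_force: [0.4, 0.6, -0.4]
width: 0.0943
```

Emit:
{"method": "move_arm", "body": {
  "increments": [
    [[1, -0.44, -0.13, 0, 0, 0, 0], [1, -0.89, -0.26, 0, 0, 0, 0], [1, -0.89, -0.26, 0, 0, 0, 0]]
  ]
}}

```text
time: 0.6
tool_pos: [0.3061, 0.4313, 0.4041]
ee_rot: [-3.14, 0.002, 2.871]
wrist_force: [-0.1, 0.1, -0.0]
width: 0.0938
```

Emit:
{"method": "move_arm", "body": {
  "increments": [
    [[1, -0.44, -0.13, 0, 0, 0, 0], [1, -0.89, -0.26, 0, 0, 0, 0], [1, -0.89, -0.26, 0, 0, 0, 0]]
  ]
}}

```text
time: 0.85
tool_pos: [0.3851, 0.3829, 0.4039]
ee_rot: [-3.14, 0.002, 2.871]
wrist_force: [0.1, 0.9, 0.4]
width: 0.094
```

Emit:
{"method": "move_arm", "body": {
  "increments": [
    [[1, -0.44, -0.13, 0.1, 0, 0, -0.07], [1, -0.89, -0.26, 0.2, 0, 0, -0.14], [1, -0.89, -0.26, 0.3, 0, 0, -0.22], [1, -0.89, -0.26, 0.3, 0, 0, -0.3], [1, -0.89, -0.26, 0.3, 0, 0, -0.362], [1, -0.89, -0.26, 0.3, 0, 0, -0.362]]
  ]
}}

```text
time: 1.35
tool_pos: [0.4606, 0.337, 0.3737]
ee_rot: [3.141, -0.002, -2.838]
wrist_force: [-0.1, -0.1, -0.8]
width: 0.0942
```

```bash
cat >> h.py <<'E'
def snap(tag):
    for n in("scene","top"):
        p,d=robot.snapshot(n); cv2.imwrite(f"pics/{n}_{tag}.png",p[:,:,::-1]); np.save(f"{n}_{tag}.npy",p)
def pr(n,X):
    c=robot.camera_params(n); q=c["mtx"]@(c["R"]@np.array(X)+c["t"]); return q[:2]/q[2]
def crop(n,tag,uv,hw,f,out):
    p=cv2.imread(f"pics/{n}_{tag}.png"); u,v=map(int,uv)
    cv2.imwrite(f"pics/{out}.png",cv2.resize(p[max(0,v-hw):v+hw,max(0,u-hw):u+hw],None,fx=f,fy=f,interpolation=cv2.INTER_CUBIC)); print(out,"origin",max(0,u-hw),max(0,v-hw))
E
python3 - <<'E'
from h import *
snap("a")
for n in("scene","top"): print(n,pr(n,(.46,.337,.175)),pr(n,(.46,.3385,.075)))
crop("scene","a",pr("scene",(.46,.337,.13)),60,6,"ca")
E
```

```text
scene [241.29584853 269.68077682] [243.78277408 295.57221354]
top [186.03228435 235.42059885] [192.03486002 238.20879561]
ca origin 182 221
```

View pics/ca.png

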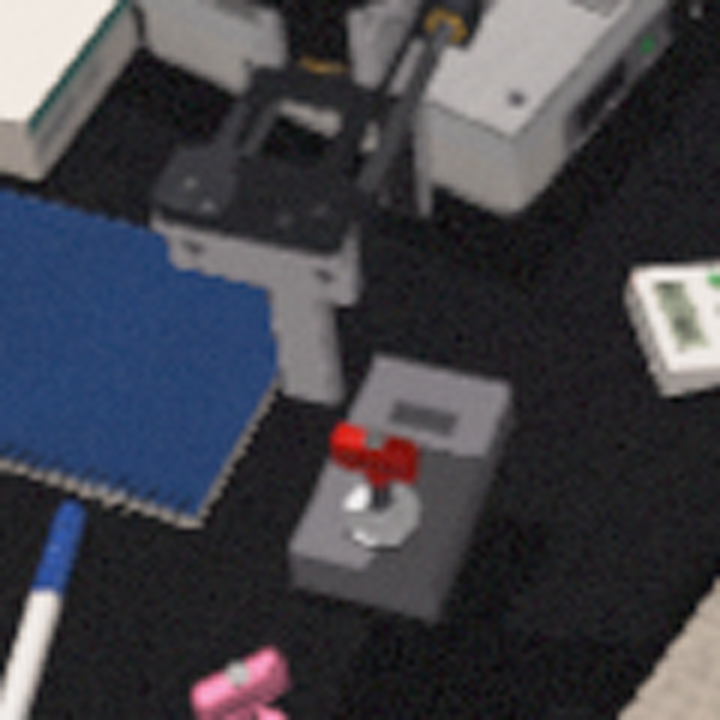

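View pics/top_a.png

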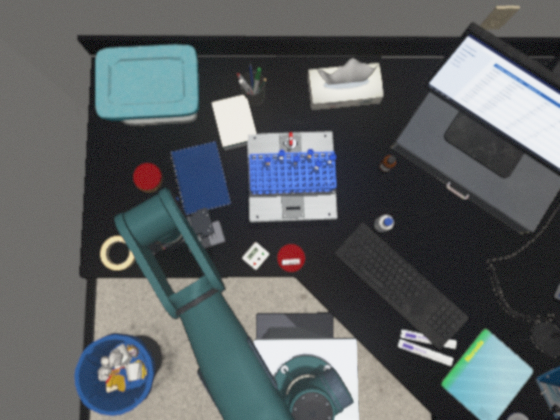

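```bash
python3 - <<'E'
from h import *
o=np.array([182,221])
y=np.array([-.299,.954,0]); x=np.array([-.954,-.299,0])
for s in(-.053,.053): 
  for a in(-.008,.008): print(s,a,(pr("scene",np.array([.4606,.337,.1745])+s*y+a*x)-o)*6)
E
```

```text
-0.053 -0.008 [380.9377035  194.36079528]
-0.053 0.008 [417.13525737 202.01420384]
0.053 -0.008 [287.0784714  389.96812162]
0.053 0.008 [326.04523    399.04364434]
```

View pics/scene_a.png

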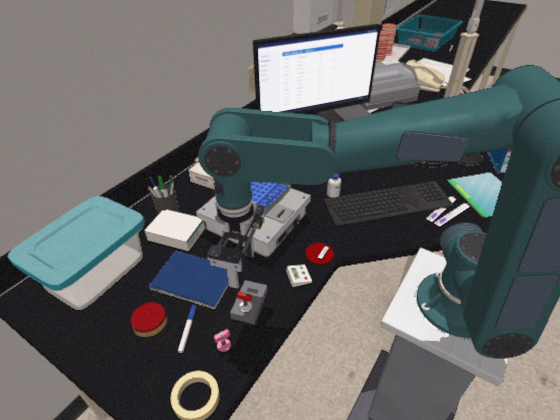

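Emit:
{"method": "move_arm", "body": {
  "increments": [
    [[1, 0, 0.017, 0.35, 0, 0, 0], [1, 0, 0.017, 0.7, 0, 0, 0], [1, 0, 0.017, 1, 0, 0, 0], [1, 0, 0.017, 1, 0, 0, 0]]
  ]
}}

```text
time: 1.78
tool_pos: [0.4576, 0.3378, 0.2673]
ee_rot: [-3.139, -0.013, -2.84]
wrist_force: [-0.9, -0.9, -1.7]
width: 0.0942
```

Emit:
{"method": "move_arm", "body": {
  "increments": [
    [[1, 0, 0, 0.1, 0, 0, 0], [1, 0, 0, 0.187, 0, 0, 0], [1, 0, 0, 0.187, 0, 0, 0]]
  ]
}}

```text
time: 2.03
tool_pos: [0.4602, 0.3387, 0.2561]
ee_rot: [3.141, 0.0, -2.839]
wrist_force: [0.1, -0.7, -0.5]
width: 0.094
```

```bash
python3 - <<'E'
from h import *
snap("b"); print(robot.get_obs()["wrist_force"])
crop("scene","b",pr("scene",(.46,.337,.08)),50,7,"cb")
E
```

```text
[-0.74049489 -0.28174656  0.51569893]
cb origin 194 243
```

View pics/cb.png

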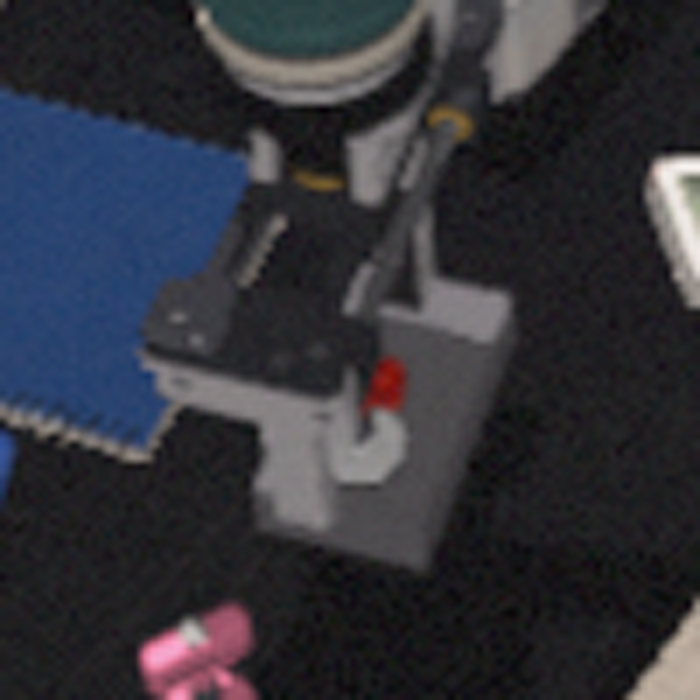

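Emit:
{"method": "move_arm", "body": {
  "increments": [
    [[0.5, 0, 0, 0, 0, 0, 0], [0.35, 0, 0, 0, 0, 0, 0], [0.25, 0, 0, 0, 0, 0, 0], [0.2, 0, 0, 0, 0, 0, 0], [0.15, 0, 0, 0, 0, 0, 0], [0.1, 0, 0, 0, 0, 0, 0], [0.05, 0, 0, 0, 0, 0, 0], [0, 0, 0, 0, 0, 0, 0]]
  ]
}}

```text
time: 2.8
tool_pos: [0.4601, 0.3385, 0.256]
ee_rot: [3.142, -0.0, -2.839]
wrist_force: [0.5, -0.2, -0.1]
width: 0.0444
```

Emit:
{"method": "move_arm", "body": {
  "increments": [
    [[0, 0, 0, 0, 0, 0, 0], [0, 0, 0, 0, 0, 0, 0], [0, 0, 0, 0, 0, 0, 0]]
  ]
}}

```text
time: 3.05
tool_pos: [0.4601, 0.3385, 0.2559]
ee_rot: [3.142, -0.0, -2.839]
wrist_force: [-0.4, -0.4, 0.0]
width: 0.0242
```

Emit:
{"method": "move_arm", "body": {
  "increments": [
    [[0, 0, 0, 0, 0, 0, 0], [0, 0, 0, 0, 0, 0, 0], [0, 0, 0, 0, 0, 0, 0], [0, 0, 0, 0, 0, 0, 0]]
  ]
}}

```text
time: 3.38
tool_pos: [0.4602, 0.3385, 0.256]
ee_rot: [3.142, 0.0, -2.839]
wrist_force: [-0.4, 0.8, -0.0]
width: 0.0119
```

Emit:
{"method": "move_arm", "body": {
  "increments": [
    [[0, 0, 0, -0.03, 0, 0, 0], [0, 0, 0, -0.1, 0, 0, 0], [0, 0, 0, -0.2, 0, 0, 0], [0, 0, 0, -0.4, 0, 0, 0], [0, 0, 0, -0.6, 0, 0, 0], [0, 0, 0, -0.8, 0, 0, 0], [0, 0, 0, -0.8, 0, 0, 0]]
  ]
}}

```text
time: 3.97
tool_pos: [0.461, 0.339, 0.3424]
ee_rot: [3.139, 0.011, -2.839]
wrist_force: [-0.3, 1.1, -0.1]
width: 0.0116
```

```bash
python3 - <<'E'
from h import *
snap("c"); print(robot.get_obs()["wrist_force"])
crop("scene","c",pr("scene",(.46,.337,.13)),50,7,"cc")
E
```

```text
[-0.41270674 -0.80404902 -1.42458645]
cc origin 192 231
```

View pics/cc.png

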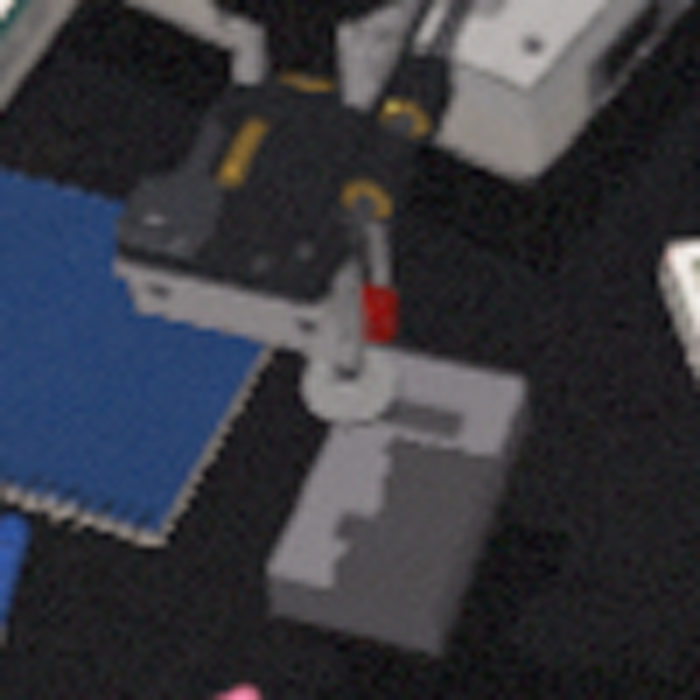

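Emit:
{"method": "move_arm", "body": {
  "increments": [
    [[0, 0.01, -0.25, -0.08, 0, 0, 0], [0, 0.02, -0.5, -0.16, 0, 0, 0], [0, 0.03, -0.75, -0.24, 0, 0, 0], [0, 0.03, -1, -0.24, 0, 0, 0], [0, 0.03, -1, -0.24, 0, 0, 0]]
  ]
}}

```text
time: 4.48
tool_pos: [0.488, 0.2388, 0.3587]
ee_rot: [-3.139, -0.002, -2.843]
wrist_force: [0.6, -0.8, -1.6]
width: 0.0121
```

Emit:
{"method": "move_arm", "body": {
  "increments": [
    [[0, 0.01, -0.25, 0, 0, 0, 0], [0, 0.02, -0.5, 0, 0, 0, 0], [0, 0.03, -0.75, 0, 0, 0, 0], [0, 0.03, -1, 0, 0, 0, 0], [0, 0.03, -1, 0, 0, 0, 0]]
  ]
}}

```text
time: 4.9
tool_pos: [0.5147, 0.1428, 0.358]
ee_rot: [-3.14, -0.003, -2.843]
wrist_force: [0.0, 0.4, -0.8]
width: 0.0117
```

Emit:
{"method": "move_arm", "body": {
  "increments": [
    [[0, 0.01, -0.25, 0, 0, 0, 0.07], [0, 0.02, -0.5, 0, 0, 0, 0.14], [0, 0.03, -0.75, 0, 0, 0, 0.21], [0, 0.03, -1, 0, 0, 0, 0.28], [0, 0.03, -1, 0, 0, 0, 0.35], [0, 0.03, -1, 0, 0, 0, 0.42], [0, 0.03, -1, 0, 0, 0, 0.49], [0, 0.03, -1, 0, 0, 0, 0.56]]
  ]
}}

```text
time: 5.57
tool_pos: [0.5408, 0.0501, 0.3581]
ee_rot: [-3.141, -0.003, 2.559]
wrist_force: [-0.0, 0.4, -1.0]
width: 0.0116
```

Emit:
{"method": "move_arm", "body": {
  "increments": [
    [[0, 0, 0, 0, 0, 0, 0.08], [0, 0, 0, 0, 0, 0, 0.16], [0, 0, 0, 0, 0, 0, 0.24], [0, 0, 0, 0, 0, 0, 0.32], [0, 0, 0, 0, 0, 0, 0.4], [0, 0, 0, 0, 0, 0, 0.48], [0, 0, 0, 0, 0, 0, 0.56], [0, 0, 0, 0, 0, 0, 0.62]]
  ]
}}

```text
time: 6.23
tool_pos: [0.5408, 0.0504, 0.3582]
ee_rot: [-3.139, -0.001, 1.586]
wrist_force: [0.6, 0.4, -0.5]
width: 0.012
```

Emit:
{"method": "move_arm", "body": {
  "increments": [
    [[0, 0, 0, 0, 0, 0, 0], [0, 0, 0, 0, 0, 0, 0], [0, 0, 0, 0, 0, 0, 0]]
  ]
}}

```text
time: 6.48
tool_pos: [0.5409, 0.0499, 0.3591]
ee_rot: [-3.14, -0.0, 1.594]
wrist_force: [-0.0, 0.5, -0.9]
width: 0.0117
```

```bash
python3 - <<'E'
from h import *
snap("d"); o=robot.get_obs(); print(o["wrist_force"],o["tool_pos"],o["ee_rot"])
crop("scene","d",pr("scene",(.545,.0385,.14)),45,8,"cd")
crop("top","d",pr("top",(.545,.0385,.14)),45,8,"cd2")
E
```

```text
[-0.85064641 -0.08142595 -1.19779667] [0.54096776 0.04967188 0.35957158] [-3.14091719e+00 -2.22848389e-04  1.59247413e+00]
cd origin 235 157
cd2 origin 247 161
```

View pics/cd.png

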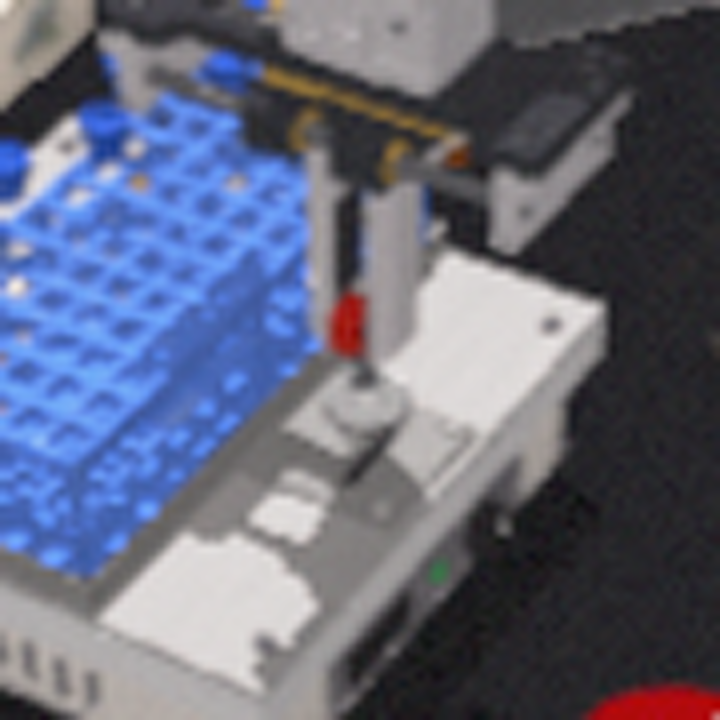

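View pics/cd2.png

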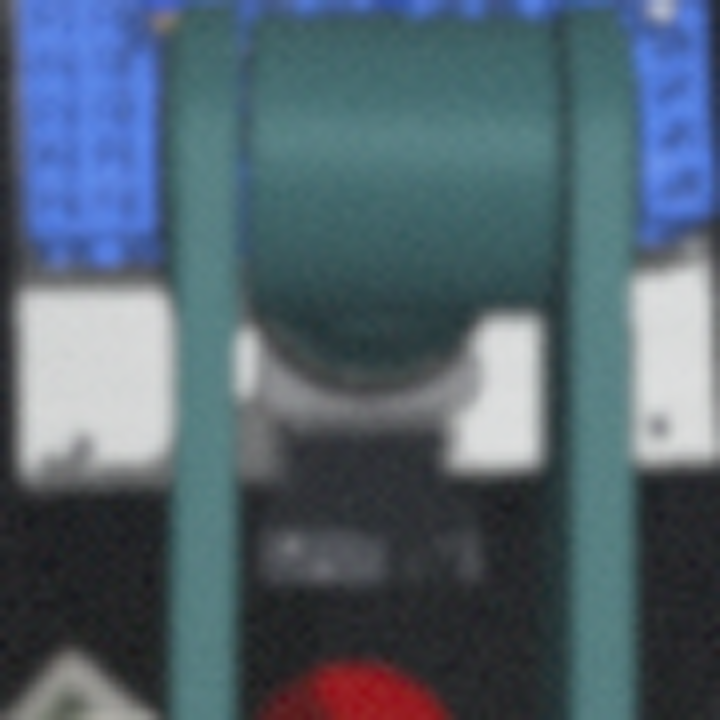

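```bash
python3 - <<'E'
from h import *
o=np.array([235,157]); T=np.array([.541,.0497,0])
for z in(.1336,.137,.1785): print(z,(pr("scene",T+[0,0,z])-o)*8)
for dx,dy in((.017,0),(-.017,0),(0,.017),(0,-.017)): print((pr("scene",T+[dx,dy,.1336])-o)*8)
print("wing end", (pr("scene",T+[0,.019,.1785])-o)*8)
print("slot top/scene",[(pr("scene",s)-o)*8 for s in((.5479,.0357,.098),(.5426,.041,.098))])
p=cv2.imread("pics/scene_d.png"); c=p[195:230,265:300]; cv2.imwrite("pics/disc.png",cv2.resize(c,None,fx=18,fy=18,interpolation=cv2.INTER_CUBIC))
E
```

```text
0.1336 [354.56627194 394.12404156]
0.137 [354.49483213 387.24259187]
0.1785 [353.60009945 301.05734909]
[317.33037225 378.46198417]
[392.26249569 409.97971912]
[329.55125443 418.66139029]
[379.12892595 370.03041832]
wing end [324.86377654 328.25079213]
slot top/scene [array([360.34493357, 438.28713519]), array([364.22634693, 450.67557285])]
```

View pics/disc.png

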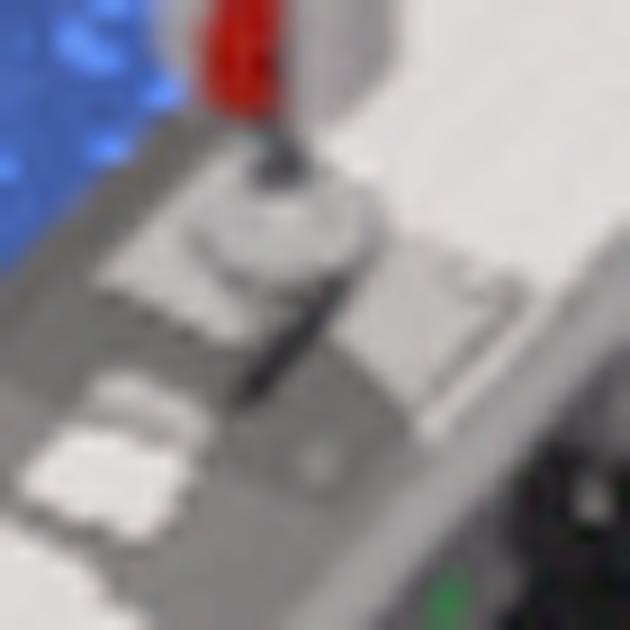

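Emit:
{"method": "move_arm", "body": {
  "increments": [
    [[0, -0.05, 0.03, 0.05, 0, 0, 0], [0, -0.098, 0.058, 0.1, 0, 0, 0], [0, -0.098, 0.058, 0.15, 0, 0, 0], [0, -0.098, 0.058, 0.19, 0, 0, 0], [0, -0.098, 0.058, 0.2, 0, 0, 0], [0, -0.098, 0.058, 0.2, 0, 0, 0], [0, -0.098, 0.058, 0.2, 0, 0, 0]]
  ]
}}

```text
time: 7.17
tool_pos: [0.547, 0.0398, 0.3399]
ee_rot: [-3.141, -0.0, 1.591]
wrist_force: [-0.7, 0.0, -1.5]
width: 0.012
```

Emit:
{"method": "move_arm", "body": {
  "increments": [
    [[0, 0, 0, 0.01, 0, 0, 0], [0, 0, 0, 0.015, 0, 0, 0], [0, 0, 0, 0.02, 0, 0, 0], [0, 0, 0, 0.025, 0, 0, 0], [0, 0, 0, 0.03, 0, 0, 0], [0, 0, 0, 0.03, 0, 0, 0]]
  ]
}}

```text
time: 7.67
tool_pos: [0.547, 0.0397, 0.3369]
ee_rot: [-3.142, -0.0, 1.591]
wrist_force: [-1.2, 0.1, -1.5]
width: 0.0115
```

```bash
python3 - <<'E'
from h import *
snap("e"); o=robot.get_obs(); print(o["wrist_force"],o["tool_pos"],o["ee_rot"])
p=cv2.imread("pics/scene_e.png"); c=p[180:235,250:310]; cv2.imwrite("pics/ce.png",cv2.resize(c,None,fx=10,fy=10,interpolation=cv2.INTER_CUBIC))
E
```

```text
[ 1.88700905  0.56719595 -0.16118922] [0.54702976 0.03974008 0.33696987] [ 3.14155902e+00 -1.17752388e-04  1.59090170e+00]
```

View pics/ce.png

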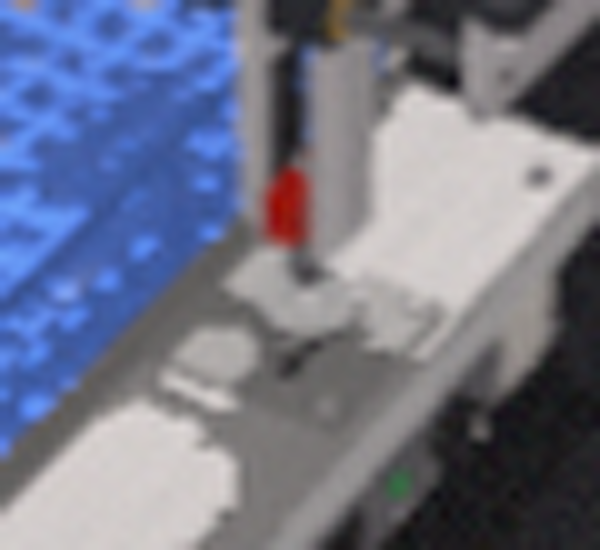

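Emit:
{"method": "move_arm", "body": {
  "increments": [
    [[0, 0, 0, 0.005, 0, 0, 0], [0, 0, 0, 0.01, 0, 0, 0], [0, 0, 0, 0.015, 0, 0, 0], [0, 0, 0, 0.015, 0, 0, 0]]
  ]
}}

```text
time: 8.1
tool_pos: [0.547, 0.0397, 0.3353]
ee_rot: [-3.141, -0.0, 1.591]
wrist_force: [-1.0, -0.2, -0.5]
width: 0.0113
```

Emit:
{"method": "move_arm", "body": {
  "increments": [
    [[0, 0, 0, 0.005, 0, 0, 0], [0, 0, 0, 0.005, 0, 0, 0], [0, 0, 0, 0.01, 0, 0, 0], [0, 0, 0, 0.01, 0, 0, 0]]
  ]
}}

```text
time: 8.43
tool_pos: [0.547, 0.0397, 0.3344]
ee_rot: [-3.141, -0.0, 1.591]
wrist_force: [0.2, 0.2, -0.6]
width: 0.0118
```

Emit:
{"method": "move_arm", "body": {
  "increments": [
    [[0, 0, 0, 0.005, 0, 0, 0], [0, 0, 0, 0.005, 0, 0, 0], [0, 0, 0, 0.008, 0, 0, 0], [0, 0, 0, 0.008, 0, 0, 0]]
  ]
}}

```text
time: 8.77
tool_pos: [0.547, 0.0397, 0.3336]
ee_rot: [-3.142, -0.0, 1.591]
wrist_force: [-0.4, -0.2, -0.7]
width: 0.0118
```

Emit:
{"method": "move_arm", "body": {
  "increments": [
    [[0, 0, 0, 0.005, 0, 0, 0], [0, 0, 0, 0.005, 0, 0, 0], [0, 0, 0, 0.01, 0, 0, 0], [0, 0, 0, 0.01, 0, 0, 0]]
  ]
}}

```text
time: 9.1
tool_pos: [0.547, 0.0398, 0.3326]
ee_rot: [-3.141, -0.0, 1.591]
wrist_force: [0.3, -0.1, -0.8]
width: 0.0116
```

Emit:
{"method": "move_arm", "body": {
  "increments": [
    [[0, 0, 0, 0.005, 0, 0, 0], [0, 0, 0, 0.005, 0, 0, 0], [0, 0, 0, 0.01, 0, 0, 0], [0, 0, 0, 0.01, 0, 0, 0]]
  ]
}}

```text
time: 9.43
tool_pos: [0.547, 0.0397, 0.3316]
ee_rot: [-3.141, -0.0, 1.591]
wrist_force: [0.1, -0.3, -0.7]
width: 0.0118
```

Emit:
{"method": "move_arm", "body": {
  "increments": [
    [[0, 0, 0, 0.005, 0, 0, 0], [0, 0, 0, 0.005, 0, 0, 0], [0, 0, 0, 0.01, 0, 0, 0], [0, 0, 0, 0.01, 0, 0, 0]]
  ]
}}

```text
time: 9.77
tool_pos: [0.547, 0.0397, 0.3306]
ee_rot: [-3.141, -0.0, 1.591]
wrist_force: [-0.8, -0.1, -0.7]
width: 0.012
```

Emit:
{"method": "move_arm", "body": {
  "increments": [
    [[0, 0, 0, 0.005, 0, 0, 0], [0, 0, 0, 0.01, 0, 0, 0], [0, 0, 0, 0.015, 0, 0, 0], [0, 0, 0, 0.02, 0, 0, 0], [0, 0, 0, 0.02, 0, 0, 0]]
  ]
}}

```text
time: 10.18
tool_pos: [0.547, 0.0398, 0.3285]
ee_rot: [-3.141, -0.0, 1.591]
wrist_force: [-0.2, 0.9, -0.6]
width: 0.0118
```

Emit:
{"method": "move_arm", "body": {
  "increments": [
    [[0, 0, 0, 0.005, 0, 0, 0], [0, 0, 0, 0.01, 0, 0, 0], [0, 0, 0, 0.015, 0, 0, 0], [0, 0, 0, 0.02, 0, 0, 0], [0, 0, 0, 0.02, 0, 0, 0]]
  ]
}}

```text
time: 10.6
tool_pos: [0.547, 0.0397, 0.3265]
ee_rot: [-3.141, -0.0, 1.591]
wrist_force: [0.0, -0.4, -0.8]
width: 0.012
```

```bash
python3 - <<'E'
from h import *
snap("f"); o=robot.get_obs(); print(o["wrist_force"],o["tool_pos"],o["ee_rot"])
p=cv2.imread("pics/scene_f.png"); c=p[180:235,250:310]; cv2.imwrite("pics/cf.png",cv2.resize(c,None,fx=10,fy=10,interpolation=cv2.INTER_CUBIC))
E
```

```text
[-0.12888578  0.06368934 -1.01193312] [0.54702802 0.03973707 0.32664715] [-3.14157994e+00 -9.24336396e-05  1.59089248e+00]
```

View pics/cf.png

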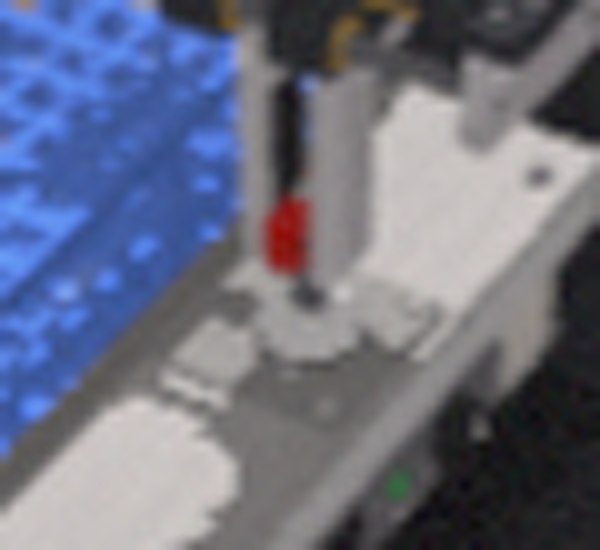

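Emit:
{"method": "move_arm", "body": {
  "increments": [
    [[0, 0.01, 0, 0, 0, 0, 0], [0, 0.02, 0, 0, 0, 0, 0], [0, 0.03, 0, 0, 0, 0, 0], [0, 0.04, 0, 0, 0, 0, 0], [0, 0.04, 0, 0, 0, 0, 0]]
  ]
}}

```text
time: 11.12
tool_pos: [0.5469, 0.044, 0.3267]
ee_rot: [3.142, -0.0, 1.591]
wrist_force: [0.3, -1.0, -0.8]
width: 0.0119
```

Emit:
{"method": "move_arm", "body": {
  "increments": [
    [[0, 0.01, 0, 0, 0, 0, 0], [0, 0.02, 0, 0, 0, 0, 0], [0, 0.02, 0, 0, 0, 0, 0]]
  ]
}}

```text
time: 11.37
tool_pos: [0.5469, 0.0459, 0.3267]
ee_rot: [-3.142, -0.0, 1.591]
wrist_force: [0.9, 0.1, -1.2]
width: 0.0122
```

Emit:
{"method": "move_arm", "body": {
  "increments": [
    [[0, 0.01, 0, 0, 0, 0, 0], [0, 0.015, 0, 0, 0, 0, 0], [0, 0.015, 0, 0, 0, 0, 0]]
  ]
}}

```text
time: 11.62
tool_pos: [0.5469, 0.0473, 0.3267]
ee_rot: [3.142, -0.0, 1.591]
wrist_force: [0.4, -0.9, -0.2]
width: 0.0119
```

Emit:
{"method": "move_arm", "body": {
  "increments": [
    [[0, 0.005, 0, 0, 0, 0, 0], [0, 0.01, 0, 0, 0, 0, 0], [0, 0.01, 0, 0, 0, 0, 0]]
  ]
}}

```text
time: 11.87
tool_pos: [0.5469, 0.0481, 0.3267]
ee_rot: [3.142, 0.001, 1.591]
wrist_force: [0.8, -1.1, -0.9]
width: 0.0116
```

Emit:
{"method": "move_arm", "body": {
  "increments": [
    [[0, 0.005, 0, 0, 0, 0, 0], [0, 0.01, 0, 0, 0, 0, 0], [0, 0.01, 0, 0, 0, 0, 0]]
  ]
}}

```text
time: 12.12
tool_pos: [0.5469, 0.0487, 0.3267]
ee_rot: [3.142, 0.002, 1.59]
wrist_force: [0.1, -3.7, -0.5]
width: 0.0118
```

Emit:
{"method": "move_arm", "body": {
  "increments": [
    [[0, 0.005, 0, 0, 0, 0, 0], [0, 0.01, 0, 0, 0, 0, 0], [0, 0.01, 0, 0, 0, 0, 0]]
  ]
}}

```text
time: 12.37
tool_pos: [0.5469, 0.0493, 0.3268]
ee_rot: [3.142, 0.003, 1.59]
wrist_force: [-0.7, -5.7, -1.0]
width: 0.0116
```

Emit:
{"method": "move_arm", "body": {
  "increments": [
    [[0, -0.03, 0, 0, 0, 0, 0], [0, -0.07, 0, 0, 0, 0, 0], [0, -0.11, 0, 0, 0, 0, 0], [0, -0.14, 0, 0, 0, 0, 0], [0, -0.17, 0, 0, 0, 0, 0], [0, -0.18, 0, 0, 0, 0, 0], [0, -0.19, 0, 0, 0, 0, 0], [0, -0.19, 0, 0, 0, 0, 0]]
  ]
}}

```text
time: 13.03
tool_pos: [0.5472, 0.0311, 0.3267]
ee_rot: [3.141, -0.0, 1.591]
wrist_force: [-0.1, -0.0, -2.6]
width: 0.0116
```

Emit:
{"method": "move_arm", "body": {
  "increments": [
    [[0, -0.005, 0, 0, 0, 0, 0], [0, -0.01, 0, 0, 0, 0, 0], [0, -0.01, 0, 0, 0, 0, 0]]
  ]
}}

```text
time: 13.28
tool_pos: [0.5472, 0.0303, 0.3267]
ee_rot: [3.142, -0.0, 1.591]
wrist_force: [-0.4, 0.4, -1.5]
width: 0.0117
```

Emit:
{"method": "move_arm", "body": {
  "increments": [
    [[0, -0.005, 0, 0, 0, 0, 0], [0, -0.01, 0, 0, 0, 0, 0], [0, -0.01, 0, 0, 0, 0, 0]]
  ]
}}

```text
time: 13.53
tool_pos: [0.5472, 0.0295, 0.3267]
ee_rot: [3.142, -0.001, 1.591]
wrist_force: [0.2, 1.1, -0.6]
width: 0.0117
```

Emit:
{"method": "move_arm", "body": {
  "increments": [
    [[0, -0.005, 0, 0, 0, 0, 0], [0, -0.01, 0, 0, 0, 0, 0], [0, -0.01, 0, 0, 0, 0, 0]]
  ]
}}

```text
time: 13.78
tool_pos: [0.5472, 0.0289, 0.3268]
ee_rot: [3.141, -0.002, 1.591]
wrist_force: [-0.3, 5.2, 0.2]
width: 0.0117
```

Emit:
{"method": "move_arm", "body": {
  "increments": [
    [[0, -0.005, 0, 0, 0, 0, 0], [0, -0.01, 0, 0, 0, 0, 0], [0, -0.01, 0, 0, 0, 0, 0]]
  ]
}}

```text
time: 14.03
tool_pos: [0.5472, 0.0283, 0.3268]
ee_rot: [3.141, -0.004, 1.592]
wrist_force: [-1.4, 6.2, -0.8]
width: 0.012
```

Emit:
{"method": "move_arm", "body": {
  "increments": [
    [[0, 0.03, 0, 0, 0, 0, 0], [0, 0.06, 0, 0, 0, 0, 0], [0, 0.09, 0, 0, 0, 0, 0], [0, 0.116, 0, 0, 0, 0, 0], [0, 0.116, 0, 0, 0, 0, 0], [0, 0.116, 0, 0, 0, 0, 0]]
  ]
}}

```text
time: 14.53
tool_pos: [0.5471, 0.0388, 0.3266]
ee_rot: [-3.142, 0.001, 1.591]
wrist_force: [0.1, -0.3, -0.6]
width: 0.0116
```

Emit:
{"method": "move_arm", "body": {
  "increments": [
    [[0, 0, 0.005, 0, 0, 0, 0], [0, 0, 0.01, 0, 0, 0, 0], [0, 0, 0.01, 0, 0, 0, 0]]
  ]
}}

```text
time: 14.78
tool_pos: [0.548, 0.0387, 0.3266]
ee_rot: [-3.141, 0.0, 1.591]
wrist_force: [-1.2, -1.8, -0.2]
width: 0.0117
```

Emit:
{"method": "move_arm", "body": {
  "increments": [
    [[0, 0, 0.005, 0, 0, 0, 0], [0, 0, 0.005, 0, 0, 0, 0], [0, 0, 0.005, 0, 0, 0, 0]]
  ]
}}

```text
time: 15.03
tool_pos: [0.5483, 0.0387, 0.3266]
ee_rot: [-3.14, 0.0, 1.591]
wrist_force: [-2.9, -0.3, 1.0]
width: 0.0118
```

Emit:
{"method": "move_arm", "body": {
  "increments": [
    [[0, 0, 0.005, 0, 0, 0, 0], [0, 0, 0.005, 0, 0, 0, 0], [0, 0, 0.005, 0, 0, 0, 0]]
  ]
}}

```text
time: 15.28
tool_pos: [0.5486, 0.0388, 0.3266]
ee_rot: [-3.14, 0.0, 1.591]
wrist_force: [-4.1, -1.5, 1.6]
width: 0.0118
```

Emit:
{"method": "move_arm", "body": {
  "increments": [
    [[0, 0, -0.01, 0, 0, 0, 0], [0, 0, -0.02, 0, 0, 0, 0], [0, 0, -0.03, 0, 0, 0, 0], [0, 0, -0.03, 0, 0, 0, 0]]
  ]
}}

```text
time: 15.62
tool_pos: [0.5464, 0.039, 0.3268]
ee_rot: [3.139, -0.001, 1.591]
wrist_force: [0.8, -0.0, -0.4]
width: 0.0118
```

Emit:
{"method": "move_arm", "body": {
  "increments": [
    [[0, 0, -0.005, 0, 0, 0, 0], [0, 0, -0.005, 0, 0, 0, 0], [0, 0, -0.005, 0, 0, 0, 0]]
  ]
}}

```text
time: 15.87
tool_pos: [0.5458, 0.0389, 0.3268]
ee_rot: [3.14, -0.0, 1.591]
wrist_force: [-0.6, -0.0, -0.7]
width: 0.0119
```

Emit:
{"method": "move_arm", "body": {
  "increments": [
    [[0, 0, -0.005, 0, 0, 0, 0], [0, 0, -0.005, 0, 0, 0, 0], [0, 0, -0.005, 0, 0, 0, 0]]
  ]
}}

```text
time: 16.12
tool_pos: [0.5454, 0.0389, 0.3268]
ee_rot: [3.14, -0.0, 1.591]
wrist_force: [3.0, -0.0, -1.5]
width: 0.0117
```

Emit:
{"method": "move_arm", "body": {
  "increments": [
    [[0, 0, 0.01, 0, 0, 0, 0], [0, 0, 0.018, 0, 0, 0, 0], [0, 0, 0.018, 0.01, 0, 0, 0], [0, 0, 0.018, 0.02, 0, 0, 0], [0, 0, 0.018, 0.03, 0, 0, 0], [0, 0, 0.018, 0.04, 0, 0, 0], [0, 0, 0.018, 0.04, 0, 0, 0], [0, 0, 0.018, 0.04, 0, 0, 0]]
  ]
}}

```text
time: 16.78
tool_pos: [0.5467, 0.0388, 0.3233]
ee_rot: [-3.142, 0.0, 1.591]
wrist_force: [-1.8, 0.7, 2.7]
width: 0.0118
```

Emit:
{"method": "move_arm", "body": {
  "increments": [
    [[0, 0, 0, 0.01, 0, 0, 0], [0, 0, 0, 0.02, 0, 0, 0], [0, 0, 0, 0.03, 0, 0, 0], [0, 0, 0, 0.03, 0, 0, 0], [0, 0, 0, 0.03, 0, 0, 0]]
  ]
}}

```text
time: 17.2
tool_pos: [0.5467, 0.0388, 0.3204]
ee_rot: [3.141, 0.0, 1.591]
wrist_force: [-3.8, 0.4, 6.5]
width: 0.0118
```

Emit:
{"method": "move_arm", "body": {
  "increments": [
    [[0, 0, 0, 0.01, 0, 0, 0], [0, 0, 0, 0.02, 0, 0, 0], [0, 0, 0, 0.025, 0, 0, 0], [0, 0, 0, 0.025, 0, 0, 0], [0, 0, 0, 0.025, 0, 0, 0]]
  ]
}}

```text
time: 17.62
tool_pos: [0.5466, 0.0388, 0.3185]
ee_rot: [3.141, 0.0, 1.591]
wrist_force: [-4.4, 0.3, 8.2]
width: 0.0121
```

Emit:
{"method": "move_arm", "body": {
  "increments": [
    [[0, 0, 0, 0.01, 0, 0, 0], [0, 0, 0, 0.018, 0, 0, 0], [0, 0, 0, 0.018, 0, 0, 0]]
  ]
}}

```text
time: 17.87
tool_pos: [0.5466, 0.0389, 0.317]
ee_rot: [3.141, 0.0, 1.591]
wrist_force: [-5.4, -0.2, 9.3]
width: 0.0117
```

Emit:
{"method": "move_arm", "body": {
  "increments": [
    [[0, 0, -0.005, 0, 0, 0, 0], [0, 0, -0.005, 0, 0, 0, 0], [0, 0, -0.005, 0, 0, 0, 0]]
  ]
}}

```text
time: 18.12
tool_pos: [0.5463, 0.0388, 0.3174]
ee_rot: [3.14, 0.0, 1.591]
wrist_force: [-3.6, -0.3, 10.1]
width: 0.012
```

Emit:
{"method": "move_arm", "body": {
  "increments": [
    [[0, 0, 0, 0.008, 0, 0, 0], [0, 0, 0, 0.008, 0, 0, 0.05], [0, 0, 0, 0.008, 0, 0, 0.1], [0, 0, 0, 0.008, 0, 0, 0.15], [0, 0, 0, 0.008, 0, 0, 0.2], [0, 0, 0, 0.008, 0, 0, 0.25], [0, 0, 0, 0.008, 0, 0, 0.3], [0, 0, 0, 0.008, 0, 0, 0.3]]
  ]
}}

```text
time: 18.78
tool_pos: [0.5471, 0.0388, 0.3173]
ee_rot: [3.136, -0.003, 1.117]
wrist_force: [-1.1, -0.4, 10.0]
width: 0.0119
```

```bash
python3 - <<'E'
from h import *
o=robot.get_obs(); print(o["wrist_force"],o["wrist_torque"],o["tool_pos"],o["ee_rot"],o["joint_positions"])
E
```

```text
[-1.13601873 -0.43907362  9.95236773] [-0.04581426  0.3950595  -0.10511026] [0.5471427  0.03882312 0.3173199 ] [ 3.13611801e+00 -2.68212733e-03  1.11704107e+00] [-3.25918350e-02  1.15262537e-01  1.51427569e+00  2.10004062e-04
  1.50596168e+00  4.21157795e-01]
```

Emit:
{"method": "move_arm", "body": {
  "increments": [
    [[0, 0, 0, 0, 0, 0, 0.05], [0, 0, 0, 0, 0, 0, 0.1], [0, 0, 0, 0, 0, 0, 0.15], [0, 0, 0, 0, 0, 0, 0.2], [0, 0, 0, 0, 0, 0, 0.25], [0, 0, 0, 0, 0, 0, 0.3], [0, 0, 0, 0, 0, 0, 0.35], [0, 0, 0, 0, 0, 0, 0.35]]
  ]
}}

```text
time: 19.45
tool_pos: [0.5473, 0.0386, 0.3175]
ee_rot: [3.137, -0.005, 0.567]
wrist_force: [-0.2, -1.2, 9.0]
width: 0.0117
```

Emit:
{"method": "move_arm", "body": {
  "increments": [
    [[0, 0, 0, 0, 0, 0, 0.05], [0, 0, 0, 0, 0, 0, 0.1], [0, 0, 0, 0, 0, 0, 0.15], [0, 0, 0, 0, 0, 0, 0.2], [0, 0, 0, 0, 0, 0, 0.25], [0, 0, 0, 0, 0, 0, 0.3], [0, 0, 0, 0, 0, 0, 0.35], [0, 0, 0, 0, 0, 0, 0.35]]
  ]
}}

```text
time: 20.12
tool_pos: [0.5474, 0.0385, 0.3175]
ee_rot: [3.14, -0.007, 0.017]
wrist_force: [-0.6, -2.0, 8.5]
width: 0.0118
```

```bash
python3 - <<'E'
from h import *
o=robot.get_obs(); print(o["wrist_force"],o["wrist_torque"],o["tool_pos"],o["ee_rot"])
snap("g")
p=cv2.imread("pics/scene_g.png"); c=p[180:235,250:310]; cv2.imwrite("pics/cg.png",cv2.resize(c,None,fx=10,fy=10,interpolation=cv2.INTER_CUBIC))
E
```

```text
[-0.62492562 -2.02633301  8.47510025] [-0.26321389  0.30070894 -0.08074349] [0.54738377 0.0384672  0.31747364] [ 3.14042359 -0.00711953  0.01721939]
```

View pics/cg.png

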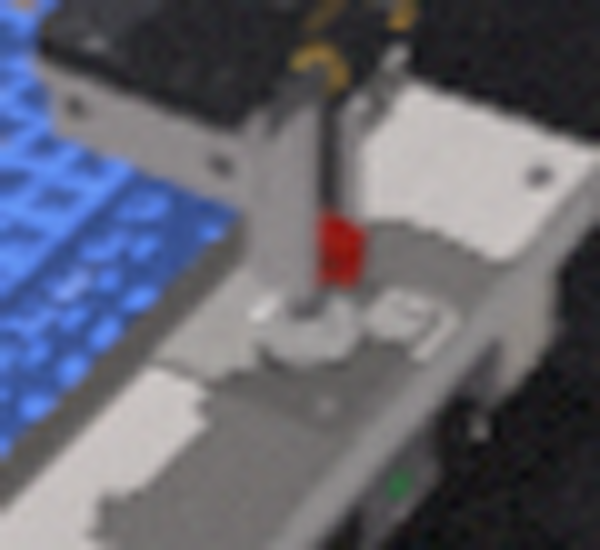

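Emit:
{"method": "move_arm", "body": {
  "increments": [
    [[0, 0, 0, -0.005, 0, 0, 0], [0, 0, 0, -0.01, 0, 0, 0], [0, 0, 0, -0.01, 0, 0, 0]]
  ]
}}

```text
time: 20.47
tool_pos: [0.5474, 0.0385, 0.3183]
ee_rot: [3.14, -0.007, 0.02]
wrist_force: [-0.3, -1.1, 8.7]
width: 0.0116
```

Emit:
{"method": "move_arm", "body": {
  "increments": [
    [[0, 0, 0, -0.005, 0, 0, 0], [0, 0, 0, -0.008, 0, 0, 0], [0, 0, 0, -0.008, 0, 0, 0]]
  ]
}}

```text
time: 20.72
tool_pos: [0.5474, 0.0385, 0.3189]
ee_rot: [3.141, -0.007, 0.02]
wrist_force: [0.4, -0.8, 8.6]
width: 0.0119
```

```bash
python3 - <<'E'
from h import *
o=robot.get_obs(); print(o["wrist_force"],o["wrist_torque"],o["tool_pos"],o["ee_rot"])
E
```

```text
[ 0.44780677 -0.76634955  8.62633738] [-0.22963573  0.2220672   0.01115393] [0.54737487 0.03848506 0.31889217] [ 3.14050807 -0.00688693  0.01974298]
```

Emit:
{"method": "move_arm", "body": {
  "increments": [
    [[0, 0, 0, -0.005, 0, 0, 0], [0, 0, 0, -0.007, 0, 0, 0], [0, 0, 0, -0.007, 0, 0, 0]]
  ]
}}

```text
time: 20.97
tool_pos: [0.5474, 0.0385, 0.3194]
ee_rot: [3.141, -0.007, 0.02]
wrist_force: [0.8, -1.1, 7.7]
width: 0.012
```

Emit:
{"method": "move_arm", "body": {
  "increments": [
    [[0, 0, 0, -0.005, 0, 0, 0], [0, 0, 0, -0.007, 0, 0, 0], [0, 0, 0, -0.007, 0, 0, 0]]
  ]
}}

```text
time: 21.22
tool_pos: [0.5474, 0.0385, 0.3198]
ee_rot: [3.141, -0.007, 0.02]
wrist_force: [1.0, -1.0, 6.5]
width: 0.0116
```

```bash
python3 - <<'E'
from h import *
o=robot.get_obs(); print(o["wrist_force"],o["wrist_torque"],o["tool_pos"],o["ee_rot"])
E
```

```text
[ 1.02126398 -0.9907263   6.46805314] [-0.22198461 -0.01949392 -0.00698997] [0.54742427 0.03847521 0.31976544] [ 3.14056217 -0.00662092  0.01971563]
```

Emit:
{"method": "move_arm", "body": {
  "increments": [
    [[0, 0, 0, -0.005, 0, 0, 0], [0, 0, 0, -0.005, 0, 0, 0], [0, 0, 0, -0.005, 0, 0, 0]]
  ]
}}

```text
time: 21.47
tool_pos: [0.5474, 0.0385, 0.3198]
ee_rot: [3.141, -0.006, 0.02]
wrist_force: [3.1, -0.8, 6.6]
width: 0.0119
```

Emit:
{"method": "move_arm", "body": {
  "increments": [
    [[0, 0, 0, -0.005, 0, 0, 0], [0, 0, 0, -0.005, 0, 0, 0], [0, 0, 0, -0.005, 0, 0, 0]]
  ]
}}

```text
time: 21.72
tool_pos: [0.5474, 0.0385, 0.3198]
ee_rot: [3.141, -0.005, 0.02]
wrist_force: [5.4, -1.9, 3.9]
width: 0.0119
```

```bash
python3 - <<'E'
from h import *
o=robot.get_obs(); print(o["wrist_force"],o["wrist_torque"],o["tool_pos"],o["ee_rot"])
E
```

```text
[ 5.36095764 -1.87703142  3.89023396] [-0.42700236 -0.85188012 -0.01119707] [0.54740919 0.03852038 0.31976077] [ 3.14070481 -0.00549989  0.01980126]
```

Emit:
{"method": "move_arm", "body": {
  "increments": [
    [[0, 0, 0, 0.005, 0, 0, 0], [0, 0, 0, 0.01, 0, 0, 0], [0, 0, 0, 0.01, 0, 0, 0]]
  ]
}}

```text
time: 21.97
tool_pos: [0.5474, 0.0385, 0.3196]
ee_rot: [3.141, -0.006, 0.02]
wrist_force: [3.9, -2.0, 7.9]
width: 0.012
```

```bash
python3 - <<'E'
from h import *
o=robot.get_obs(); print(o["wrist_force"],o["wrist_torque"],o["tool_pos"],o["ee_rot"])
E
```

```text
[ 3.92066974 -2.02171174  7.88450857] [-0.38887919 -0.56336417 -0.0120098 ] [0.54736594 0.03851826 0.31955998] [ 3.1406175  -0.00596755  0.01982924]
```

Emit:
{"method": "move_arm", "body": {
  "increments": [
    [[0.2, 0, 0, 0, 0, 0, 0], [0.3, 0, 0, 0, 0, 0, 0], [0.4, 0, 0, 0, 0, 0, 0], [0.5, 0, 0, 0, 0, 0, 0], [0.5, 0, 0, 0, 0, 0, 0], [0.5, 0, 0, 0, 0, 0, 0], [0.5, 0, 0, 0, 0, 0, 0]]
  ]
}}

```text
time: 22.55
tool_pos: [0.5462, 0.0389, 0.3174]
ee_rot: [-3.141, 0.001, 0.02]
wrist_force: [-0.9, 0.3, -0.3]
width: 0.0469
```

```bash
python3 - <<'E'
from h import *
o=robot.get_obs(); print(o["wrist_force"],o["wrist_torque"],o["tool_pos"],o["ee_rot"])
snap("h")
p=cv2.imread("pics/scene_h.png"); c=p[180:235,250:310]; cv2.imwrite("pics/ch.png",cv2.resize(c,None,fx=10,fy=10,interpolation=cv2.INTER_CUBIC))
E
```

```text
[-0.92665173  0.30619869 -0.30674483] [0.03013491 0.144496   0.02789775] [0.54622817 0.03888752 0.31740825] [-3.14135337e+00  8.43875059e-04  2.01737400e-02]
```

View pics/ch.png

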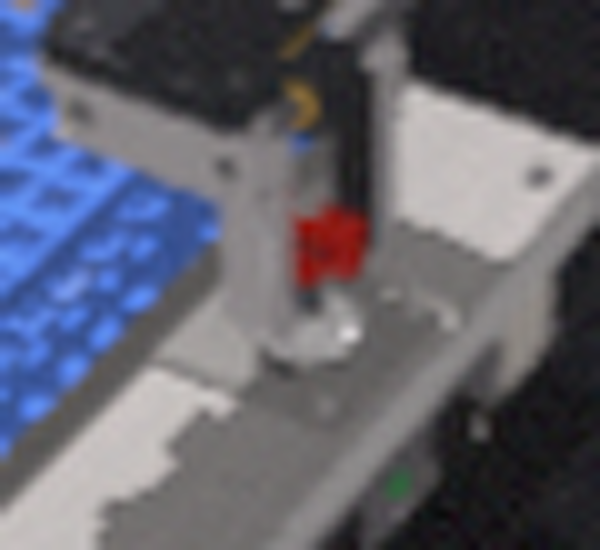

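Emit:
{"method": "move_arm", "body": {
  "increments": [
    [[0.7, 0, 0, -0.05, 0, 0, 0], [1, 0, 0, -0.2, 0, 0, 0], [1, 0, 0, -0.45, 0, 0, 0], [1, 0, 0, -0.7, 0, 0, 0], [1, 0, 0, -0.9, 0, 0, 0], [1, 0, 0, -0.9, 0, 0, 0], [1, 0, 0, -0.9, 0, 0, 0]]
  ]
}}

```text
time: 23.23
tool_pos: [0.5464, 0.0388, 0.4092]
ee_rot: [3.142, -0.003, 0.02]
wrist_force: [-0.5, -0.0, -0.6]
width: 0.0903
```

```bash
python3 - <<'E'
from h import *
o=robot.get_obs(); print(o["wrist_force"],o["wrist_torque"],o["tool_pos"],o["ee_rot"])
snap("i")
p=cv2.imread("pics/scene_i.png"); c=p[180:235,250:310]; cv2.imwrite("pics/ci.png",cv2.resize(c,None,fx=10,fy=10,interpolation=cv2.INTER_CUBIC))
E
```

```text
[-0.47351004 -0.03839569 -0.61303124] [-0.01341461  0.13287902 -0.00523049] [0.54643117 0.03884082 0.40923015] [ 3.1415183  -0.00342669  0.02015485]
```

View pics/ci.png

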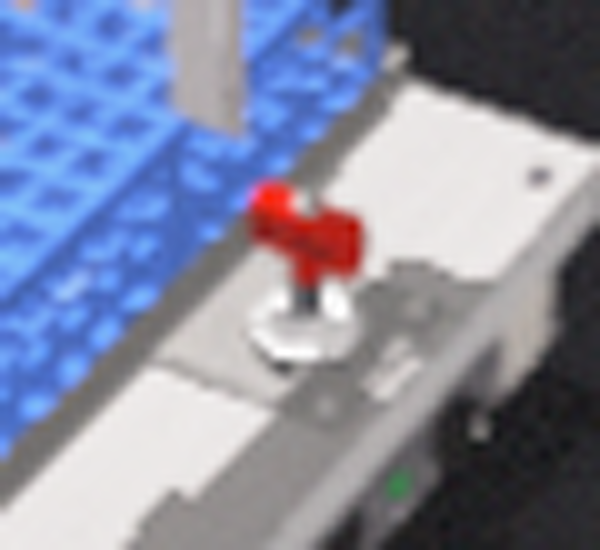

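Emit:
{"method": "move_arm", "body": {
  "increments": [
    [[1, -0.2, -0.2, 0, 0, 0, 0], [1, -0.5, -0.5, 0, 0, 0, 0], [1, -0.8, -0.8, 0, 0, 0, 0], [1, -1, -1, 0, 0, 0, 0], [1, -1, -1, 0, 0, 0, 0]]
  ]
}}

```text
time: 23.75
tool_pos: [0.441, 0.1394, 0.4061]
ee_rot: [-3.14, 0.005, 0.025]
wrist_force: [0.7, -0.5, -0.4]
width: 0.0939
```

Emit:
{"method": "move_arm", "body": {
  "increments": [
    [[1, -0.2, -0.2, 0, 0, 0, 0], [1, -0.4, -0.5, 0, 0, 0, 0], [1, -0.4, -0.8, 0, 0, 0, 0], [1, -0.4, -1, 0, 0, 0, 0], [1, -0.4, -1, 0, 0, 0, 0]]
  ]
}}

```text
time: 24.17
tool_pos: [0.402, 0.2382, 0.4057]
ee_rot: [-3.142, 0.003, 0.024]
wrist_force: [0.3, -0.1, -0.2]
width: 0.0941
```

```bash
python3 - <<'E'
from h import *
D=[]
for n in("top","scene"):
    ds=[]
    for k in range(6):
        p,d=robot.snapshot(n); ds.append(d)
    np.save(f"{n}_jp.npy",p); np.save(f"{n}_jd.npy",np.array(ds)); cv2.imwrite(f"pics/{n}_j.png",p[:,:,::-1])
print(robot.get_obs()["tool_pos"],robot.get_obs()["time"])
a=cv2.imread("pics/top_j.png"); b=cv2.imread("pics/scene_j.png")
c=cv2.resize(a[125:230,240:345],(525,525),interpolation=cv2.INTER_CUBIC); cv2.imwrite("pics/cj1.png",c)
c=cv2.resize(b[185:230,255:305],None,fx=12,fy=12,interpolation=cv2.INTER_CUBIC); cv2.imwrite("pics/cj2.png",c)
E
```

```text
[0.40247416 0.23559438 0.40790466] 24.7667
```

View pics/cj1.png

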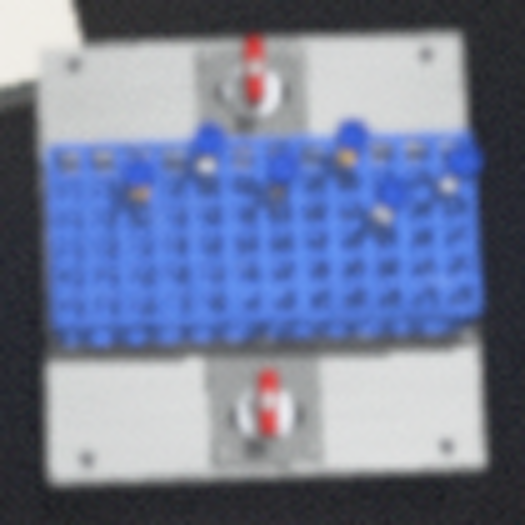

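View pics/cj2.png

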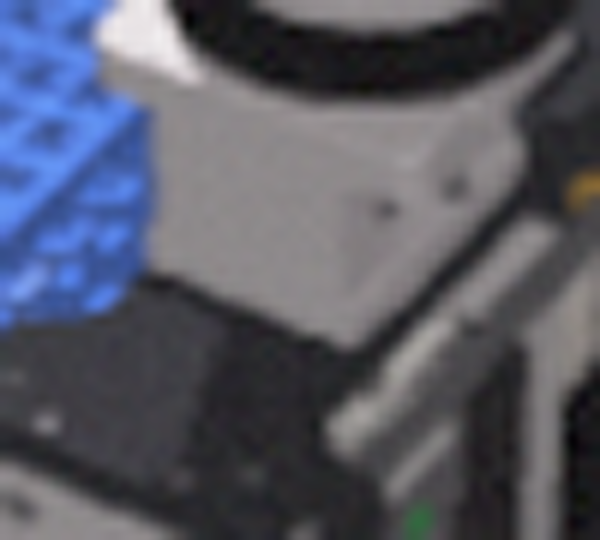

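```bash
python3 - <<'E'
from h import *
d=np.median(np.load("top_jd.npy"),0); p=np.load("top_jp.npy").astype(int)
c=robot.camera_params("top");K,R,t=c["mtx"],c["R"],c["t"]
u,v=np.meshgrid(np.arange(560),np.arange(420)); P=np.stack([(u-K[0,2])/K[0,0]*d,(v-K[1,2])/K[1,1]*d,d],-1); W=(P-t)@R
q=p[...,0]-p[...,1:].max(2)
for nm,(r0,r1,c0,c1) in {"back":(130,148,284,298),"front":(197,216,286,300)}.items():
    s=np.zeros_like(q,bool); s[r0:r1,c0:c1]=True; m=s&(q>35)
    Z=W[...,2][m]; print(nm,m.sum(),"cent",W[m].mean(0).round(4),"z pct",np.percentile(Z,[10,50,75,90,100]).round(4))
    i,j=np.nonzero(m); (vx,vy,_,_)=cv2.fitLine(W[m][:,:2].astype(np.float32),cv2.DIST_L2,0,.01,.01).ravel(); print("yaw deg",np.degrees(np.arctan2(vy,vx)))
    # rows profile
    for r in range(r0,r1): 
        mm=m[r]; 
        if mm.any(): print(r,np.round(W[r][mm][:,2]*1000,1))
f=(slice(200,214),slice(280,284)); print("foot z",np.median(W[...,2][f])); print("back foot",np.median(W[138:146,279:283,2]))
E
```

```text
back 47 cent [0.7528 0.0424 0.1351] z pct [0.0991 0.1494 0.1509 0.1516 0.1536]
yaw deg -3.685081
132 [0.9 3.3 1.8 3.8]
133 [150.8 149.7 149.4 150.9]
134 [ 97.6 148.6 151.7 149.2 149.4]
135 [100.2 149.3 151.4 149.9 151.6]
136 [148.8 149.4 148.8 150.4]
137 [149.1 152.7 151.7]
139 [151.5]
140 [147.1 149.1 151.4 151.7]
141 [146.9 147.3 149.3 150.3]
142 [147.1 150.1 150.  150.2]
143 [147.8 150.6 151.3 153.6]
144 [147.  149.1 151.1 149.3]
145 [146.9]
front 46 cent [0.5499 0.0362 0.1439] z pct [0.1233 0.1491 0.1504 0.1513 0.1526]
yaw deg 0.47212854
199 [ 99.4 148.8 148.9  98.8]
200 [ 99.6 147.3 148.5 151.8 149.1]
201 [ 97.4 149.2 151.6 150.2 149.4]
202 [ 96.3 150.5 152.6 151.1 149.1]
203 [149.2 147.3 149.9 149.2]
206 [148.1 151.5 150.5]
207 [150.4 148.2 150.7 149.1]
208 [149.1 149.7 149.1 148.8]
209 [147.  150.9 149.4 149.4]
210 [148.4 151.9 147.4 149.4]
211 [149.  148.9 151.1 148.6]
foot z 0.09735058370782981
back foot 0.0990623268831117
```

```bash
python3 - <<'E'
from h import *
print(robot.close_job())
E
```

```text
the job is handed in; nothing more can be done
None
```

The red clamp is fitted across the front slot and released, and the job was handed in at about 25 s with the robot clear of everything. No verdict is reported back, so this rests on my own checks.

- **Insertion:** I lifted the clamp from the stand and its crossbar went into the slot at the first try. Feeling the ends put the slot centre at tool x 0.547, y 0.039. The 18 mm of end-to-end travel matches the sizes given. I then pressed it down to about 38 mm, turned it a quarter turn and let it rise until it stopped.
- **Forces:** The highest reading was about 11 N, while pressing down on the spring. Readings come only at the end of each move, so I did not see peaks in between.
- **Seating:** It stopped with clamp_grip about 40.8 mm above the slot, against 41 wanted. The spring force there, about 7.6 N, fits that height.
- **Top camera:** The wing top stands at about 149.6 mm, the back clamp's at about 149.9 mm, and 149 is expected when seated. The wing is level and lies within about 1° of the mixer's x direction.

**Disagreements:**
- The two cameras differed by 3 to 5 mm in position before the slot was felt. I started from an x between their two readings and relied on touch after that.
- A sideways force of about 4 to 5 N appeared while pressing down, and it fell off during the turn. Another of about 4 N in x was still there just before I opened the jaws.
- As the jaws opened, the tool settled about 1 mm in x and 2 mm down.
- The arm blocked the last close-up from the scene camera. I judged the final seat from the top camera and from an earlier scene picture taken after release, which shows the clamp upright.

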